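# Shorten the over-long stand leg by one hole

### The job

The machine stand lies on the bench with its two telescoping legs pointing sideways, and one leg's foot sticks out one hole further than the other's. Press that leg's spring button flush, slide its tube in until the button pops up in the next hole so that both legs are the same length, and let go. Leave the other leg's setting as it is, and do not knock the loose things on the bench about.

Things in the scene. Friction and masses are not known exactly. Their poses are not given: they have to be found in the camera images.
- frame: Stand frame, fixed to the bench: dark steel cross bars 20 mm high under both legs and a rear bar 50 mm high across their closed ends. Origin on the bench, midway between the legs; x runs across the legs, +y along them, towards the feet. Both legs lie parallel to it, 65 mm either side of the origin; which leg is on which side varies.
- leg_a: The leg that is too long: fixed square outer tube of aluminium, 44 mm wide, 220 mm long, top face 64 mm above the bench, with four 15 mm holes in that face. Origin on the bench under its middle; +y along it to its open mouth (110 mm) and the foot. Holes at y = 70, 30, -10, -50 mm. The button starts in the first (y = 70), nearest the mouth, and goes to the second (y = 30).
- leg_b: The other leg, the same in build, parallel to leg_a at 130 mm; its button is already in its second hole (y = 30) and stays there.
- button_a (a point): Top of leg_a's spring button, a round-headed 12 mm steel pin on the inner tube, 8 mm proud of the outer tube through a hole (1.5 mm play). Standing up, it locks the tube. Held firmly flush (10 to 15 N), it and the tube are dragged along by friction with the tip that presses it; after about 7 mm it is caught under the wall between the holes, the tip slips off over it and may be lifted.
- foot_a (a point): Centre of the flat outer face of leg_a's foot, a black rubber disc 60 mm in diameter and 14 mm thick, upright across the end of a 35 mm square steel inner tube. The centre is 42 mm above the bench, the disc's edge clears the bench by 12 mm. The face looks along leg_a's +y, 150 mm from the button; push it towards -y to shorten the leg (3 to 6 N while sliding).
- button_b (a point): Top of leg_b's button, the same in build.
- foot_b (a point): Centre of the outer face of leg_b's foot, the same in build.
- tube_a (a joint): How far leg_a's inner tube has been pushed in, m: about 0 at the start hole (within 0.0015), 0.040 at the next hole. There the button pops up by itself and locks, so that further pushing meets a hard stop.
- pin_a (a joint): How far leg_a's button is pressed, m: 0 standing fully up, 0.008 flush with the outer tube, about the same while caught under the wall. Its spring takes 4 N at first and 8 N when flush.
- tube_b (a joint): How far leg_b's inner tube has been pushed in from its start, m.
- pin_b (a joint): How far leg_b's button is pressed, m: 0 standing fully up.
- spanner: Loose spanner about 170 mm long on the bench, beyond the stand and along it.
- spare_foot: Loose spare rubber foot, 52 mm across and 20 mm high, on the bench between the legs.
- jar: Loose jar 70 mm across, 90 mm high, left of the stand.
- spray_can: Loose spray can 60 mm across, 170 mm high, left of the stand.
- tape_roll: Loose roll of tape 100 mm across, 45 mm high, left of the stand.
- mallet: Loose hammer 220 mm long, right of the stand.
- mug: Loose mug 80 mm across, 90 mm high, right of the stand.

How it is judged:
By the outcome, as a careful person would: the job done as asked, in the order asked, and still so for the second after the job is handed in, with the robot touching nothing.
It also fails if it takes over 45 s, if anything falls off the work surface, if the arm or the gripper's body presses on something with over 40 N, if the wrist force passes 120 N, or if a joint passes its speed limit or range.

### The arm

A 6-joint arm with a two-finger parallel gripper is mounted at the origin on the work surface. World frame = base frame: x ahead of the robot, y to its left, z up, the work surface at z = 0. Lengths are in m, angles in rad, forces in N, time in s.
With the tool pointing down it reaches from about 0.375 to 0.825 m from the base axis. Payload 5.5 kg.
Tool frame: the origin (TCP) lies at the very end of the fingers, on their centre line; the grasp point (between the pads) lies r.hold_point_z behind it (r.hold_point_z is the distance from the TCP to the grasp point, in m); z points along the fingers, x is the direction in which the jaws open and shut, and the axes are right-handed (so a half turn about z gives the same grasp; the last joint's range is limited). The gripper opens to 85 mm and grips with 20 to 120 N. Pads are 22 mm wide; open, the fingers measure 114 mm over their backs; the gripper's body (76 mm by 85 mm) begins 54 mm behind the grasp point. The pads swing forward as they close: fully open they stand 13 mm farther back than shut.
Start: joints at [-1.244, 0.314, -0.047, 1.21, 0, 1.571], TCP at [0.193, -0.568, 0.231] pointing down, gripper open.
Joint ranges: [-2.67, 2.67], [-0.69, 1.73], [-1.03, 1.25], [-2.08, 2.16], [-1.42, 1.45], [-3.14, 3.14]. Speed limits (rad/s): [2.39, 2.39, 3.01, 3.14, 3.14, 3.14].

### API

Orientations are given as a rotation vector (axis times angle).
In Python, from workcell import r, optics, job gives the robot as it stands.
- The arm moves only by the shell command python3 -m jog 'ROWS' [FORCE]. ROWS is JSON, a list of rows, each a list of 3 entries, a list of its own where there are three numbers: the opening, from -1 (shut) to 1 (fully open), then the shift along the tool's x, y, z each as a share of 0.8 m, from -1 to 1, then the turn, a rotation vector about the tool's x, y, z each as a share of 360 degrees, from -1 to 1. A call has 1 to 20 rows; each row is the pose to reach, as a shift and turn from the pose commanded when the call began, along the tool's axes at that moment, turning the shorter way round; what a row does not reach only later rows make up. A row lasts 1/8 s, in which the tool goes at most 62.5 mm and 10.7 degrees, less where a joint would pass 70% of its speed; a pose out of reach is approached as far as the arm can. A call with a number of a shift or a turn outside -1 to 1 is refused whole. A call with a gripper value outside its range is refused whole. The fingers move at their own pace and stop on an object; FORCE is the grip in N (left out, the last holds). Time passes only in rows, so rows that repeat a pose let the fingers close. It gives the time, the measured TCP pose, the force and the opening at its end, in the units of the state.
- r.read_state(): the state, without advancing time (a new reading comes with each control period).
- optics.grab_frame(name): name is "scene" or "top" or "wrist"; returns a dict with "pixels" (400x640x3 uint8, blue, green, red), "camera_matrix" (3x3 intrinsics, pixels), "k1" (the pictures are not rectified: a ray, as slopes to the right and down, at radius r is drawn at 1 + k1 r^2 times it, then the intrinsics apply), "pose" (4x4, takes a point from camera to world coordinates). Camera axes: x right, y down, z forward; pixel columns grow to the right and rows downward; lengths in m; the calibration is good to about 2 mm. A picture is of the moment at which its call begins. There is no depth.
- job.close_job(): hands the job in, once; it reports no verdict.
The state is a dict: "t": time; "q": joint angles; "dq": joint speeds; "joint_efforts": joint torques, N m; "tool_pos": TCP position; "tcp_rot": TCP orientation; "force": force on the tool from outside, world axes, zero at the start; "wrist_torque": the same for the moment, N m; "finger_gap": finger opening in m.
Only numpy, scipy, OpenCV 4.12 (cv2) and the standard library are available. Lean on these libraries where they do the work, as an engineer would, in place of code of your own. Each camera call takes 0.05 s, during which the arm holds its last target.

## Working session

There is one attempt and no reset: what is moved stays moved. The work goes in short steps, Python scripts to look and compute and a shell command to move; the robot and the scene stay as the last step left them, time stands still between calls to the robot, and variables do not carry over. Pictures are saved under pics/ and viewed, and the job is handed in when it is done.

```bash
mkdir -p pics; ls; cat > h.py <<'E'
import numpy as np, cv2
from workcell import r, optics, job
def grab(n,fn=None):
    f=optics.grab_frame(n)
    if fn: cv2.imwrite('pics/'+fn,f['pixels'])
    return f
def ray(f,u,v):
    K=np.array(f['camera_matrix']);k=f['k1'];P=np.array(f['pose'])
    d=np.array([(u-K[0,2])/K[0,0],(v-K[1,2])/K[1,1]])
    p=cv2.undistortPoints(np.array([[[u,v]]],float),K,np.array([k,0,0,0,0.]))[0,0]
    return P[:3,3],P[:3,:3]@np.array([p[0],p[1],1])
def onz(f,u,v,z):
    o,d=ray(f,u,v);return o+d*(z-o[2])/d[2]
def proj(f,p):
    K=np.array(f['camera_matrix']);P=np.linalg.inv(np.array(f['pose']))
    c=P[:3,:3]@np.array(p)+P[:3,3]
    x=c[:2]/c[2];x=x*(1+f['k1']*(x@x));return K[:2,:2]@x+K[:2,2]
E
python3 - <<'E'
from h import *
import pickle
fs={n:grab(n,n+'0.png') for n in('scene','top','wrist')}
pickle.dump(fs,open('f0.pkl','wb'))
s=r.read_state();print(s['t'],s['tool_pos'],s['tcp_rot'],s['finger_gap'],s['force'],r.hold_point_z)
E
```

```text
pics
0.15 [ 0.19247872 -0.56782439  0.23062895] [-2.55258791e+00  1.83000933e+00  1.65791183e-03] 0.08577616127807085 [-0.45730346 -0.55179617 -0.02666124] 0.0187
```

View pics/top0.png

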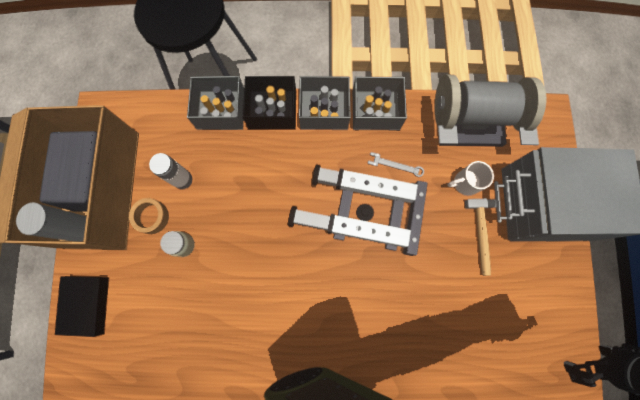

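View pics/scene0.png

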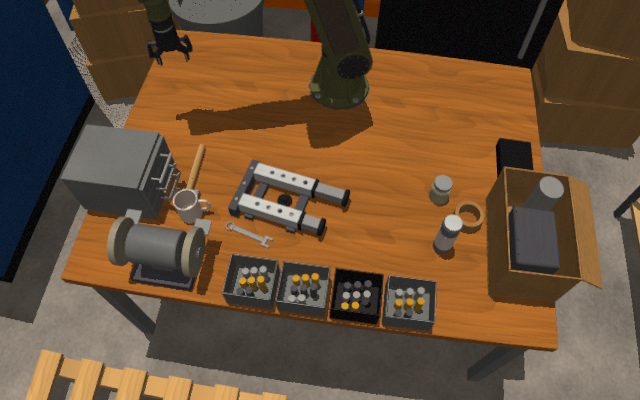

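Top view: the stand is near (370,210), with the feet to the left at (293,216) and (318,175). The lower leg, nearer the robot, is the longer one. I'll zoom in.

```bash
python3 - <<'E'
from h import *
import pickle
fs=pickle.load(open('f0.pkl','rb'))
for n,(x,y,w,h) in dict(top=(280,145,160,120),scene=(220,150,140,105)).items():
    c=fs[n]['pixels'][y:y+h,x:x+w]; cv2.imwrite(f'pics/{n}0z.png',cv2.resize(c,(800,600),interpolation=cv2.INTER_CUBIC))
f=fs['top'];print(f['camera_matrix'],f['k1'],f['pose'])
E
```

```text
[[366.90874151   0.         317.43253926]
 [  0.         366.90874151 200.01110764]
 [  0.           0.           1.        ]] -0.07886764340901856 [[ 0.00640421 -0.98067449  0.19554162  0.37871705]
 [-0.99997712 -0.00585413  0.00339094  0.01522141]
 [-0.00218068 -0.19555887 -0.98068954  1.05143734]
 [ 0.          0.          0.          1.        ]]
```

View pics/top0z.png

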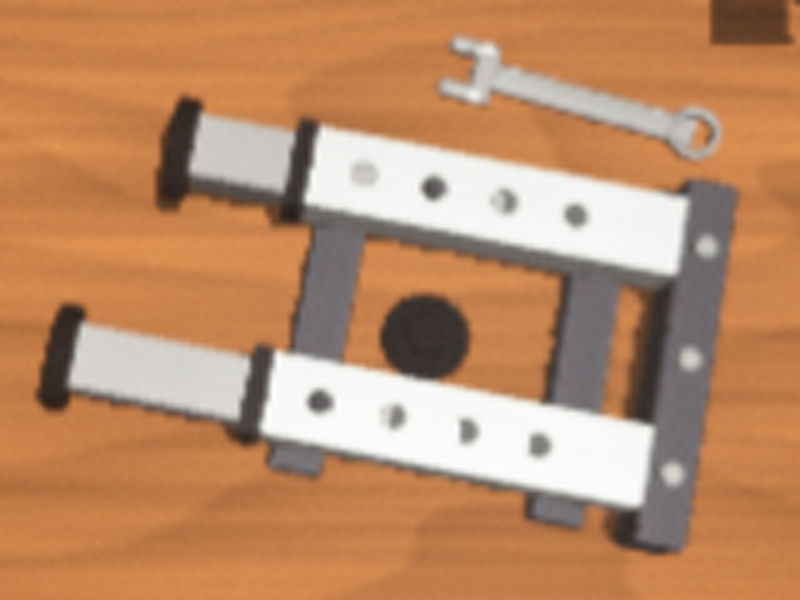

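View pics/scene0z.png

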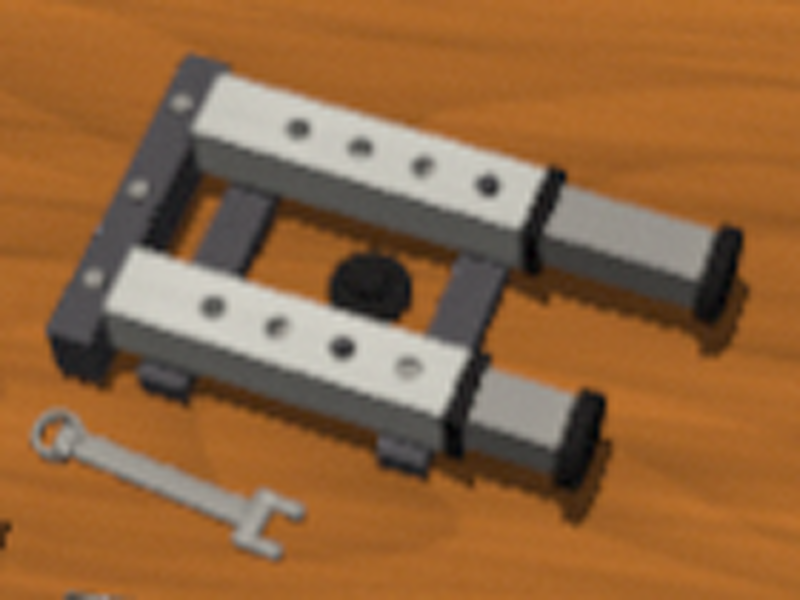

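```bash
python3 - <<'E'
from h import *
import pickle
fs=pickle.load(open('f0.pkl','rb'))
Z={'top':(280,145,5),'scene':(220,150,40/7)}
H={'top':[(320,402),(394,416),(468,431),(540,445)],'scene':[(488,185),(424,166),(360,148),(298,128)]}
for n in H:
    x0,y0,s=Z[n]
    for i,(u,v) in enumerate(H[n]):
        P=onz(fs[n],x0+(u+.5)/s-.5,y0+(v+.5)/s-.5,.072 if i==0 else .064);print(n,P)
for n,(u,v) in dict(top=(60,357),scene=(722,275)).items():
    x0,y0,s=Z[n];print('foot',onz(fs[n],x0+u/s,y0+v/s,.042))
from scipy.spatial.transform import Rotation as R
print(R.from_rotvec(r.read_state()['tcp_rot']).as_matrix())
w=fs['wrist'];print(w['pose'],w['camera_matrix'])
E
```

```text
top [ 0.50595953 -0.05214495  0.072     ]
top [ 0.49957409 -0.09273525  0.064     ]
top [ 0.49159769 -0.13272983  0.064     ]
top [ 0.48414707 -0.17164367  0.064     ]
scene [ 0.51192315 -0.05480623  0.072     ]
scene [ 0.4992967  -0.09528639  0.064     ]
scene [ 0.49231203 -0.13500222  0.064     ]
scene [ 0.48367555 -0.17418052  0.064     ]
foot [0.53306926 0.08917907 0.042     ]
foot [0.53608332 0.08862195 0.042     ]
[[ 3.21022212e-01 -9.47071582e-01 -3.97768733e-04]
 [-9.47070748e-01 -3.21022457e-01  1.25708788e-03]
 [-1.31824490e-03 -2.68379998e-05 -9.99999131e-01]]
[[ 0.32206137 -0.91046236 -0.25948941  0.25810478]
 [-0.94671789 -0.31010584 -0.086946   -0.54641176]
 [-0.00130813  0.27366522 -0.96182412  0.37395623]
 [ 0.          0.          0.          1.        ]] [[356.26800037   0.         317.99026834]
 [  0.         356.26800037 193.26256451]
 [  0.           0.           1.        ]]
```

View pics/wrist0.png

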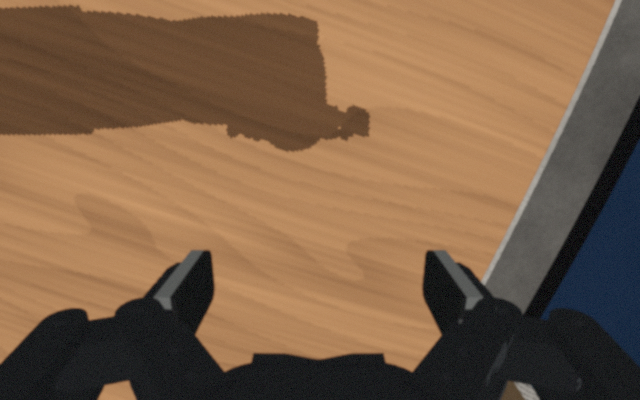

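Leg_a is the leg nearer the robot. Its button is at about (0.508,-0.054) and its +y direction is about (0.19,0.98). I'll move above it with the gripper shut.

```bash
python3 -m jog '[[-1,[-0.482,-0.579,0],[0,0,0.0825]],[-1,[-0.482,-0.579,0],[0,0,0.0825]],[-1,[-0.482,-0.579,0],[0,0,0.0825]],[-1,[-0.482,-0.579,0],[0,0,0.0825]],[-1,[-0.482,-0.579,0],[0,0,0.0825]],[-1,[-0.482,-0.579,0],[0,0,0.0825]],[-1,[-0.482,-0.579,0],[0,0,0.0825]],[-1,[-0.482,-0.579,0],[0,0,0.0825]],[-1,[-0.482,-0.579,0],[0,0,0.0825]],[-1,[-0.482,-0.579,0],[0,0,0.0825]],[-1,[-0.482,-0.579,0],[0,0,0.0825]],[-1,[-0.482,-0.579,0],[0,0,0.0825]],[-1,[-0.482,-0.579,0],[0,0,0.0825]],[-1,[-0.482,-0.579,0],[0,0,0.0825]]]' 
python3 - <<'E'
from h import *
import pickle
f=grab('wrist','w1.png');pickle.dump(f,open('w1.pkl','wb'))
s=r.read_state();print(s['t'],s['tool_pos'],s['finger_gap'],s['force'])
print(proj(f,s['tool_pos']),proj(f,[.508,-.054,.072]))
E
```

```text
t: 1.9
tool_pos: [0.5035, -0.0767, 0.2314]
tcp_rot: [-2.025, 2.383, 0.019]
force: [1.2, -0.5, -0.4]
finger_gap: -0.0001
1.95 [ 0.50365035 -0.07647151  0.23143479] 0.00010322876166024577 [-0.18444235 -0.16372079 -0.31944482]
[315.74950198 255.37476315] [294.01659536 173.76868903]
```

View pics/w1.png

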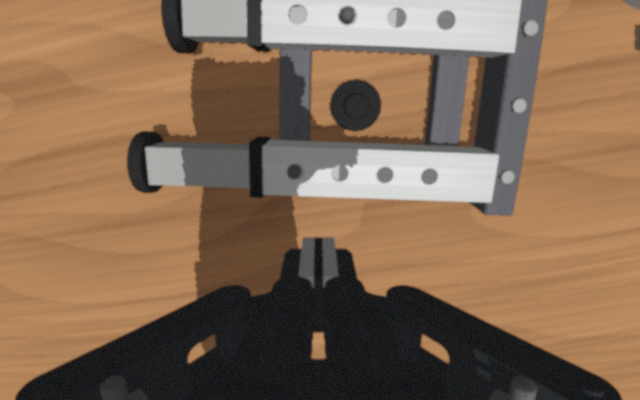

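The wrist view shows leg_a's button at (294,172), its holes at (340,173), (385,175) and (429,176), and the closed fingertips at (316,250).

```bash
python3 - <<'E'
from h import *
import pickle
from scipy.spatial.transform import Rotation as R
f=pickle.load(open('w1.pkl','rb'))
cv2.imwrite('pics/w1z.png',cv2.resize(f['pixels'][120:220,120:280],(800,500),interpolation=cv2.INTER_CUBIC))
cv2.imwrite('pics/w1y.png',cv2.resize(f['pixels'][120:220,270:430+10],(800,500),interpolation=cv2.INTER_CUBIC))
for u,v,z in [(294,172,.072),(340,173,.064),(385,175,.064),(429,176,.064)]: print(onz(f,u,v,z))
# leg edges
for u,v in [(270,143),(494,152),(270,193),(494,201)]: print('edge',onz(f,u,v,.064))
s=r.read_state();print(s['t'],s['tool_pos']);print(R.from_rotvec(s['tcp_rot']).as_matrix())
E
```

```text
[ 0.50955461 -0.05426695  0.072     ]
[ 0.50058633 -0.09372128  0.064     ]
[ 0.49252578 -0.13316371  0.064     ]
[ 0.4855032  -0.17209837  0.064     ]
edge [ 0.53683485 -0.03709558  0.064     ]
edge [ 0.49835945 -0.23134088  0.064     ]
edge [ 0.49212153 -0.02816902  0.064     ]
edge [ 0.45263712 -0.23001914  0.064     ]
1.95 [ 0.50365035 -0.07647151  0.23143479]
[[-1.61318559e-01 -9.86898100e-01  2.90902777e-03]
 [-9.86719919e-01  1.61344712e-01  1.87532813e-02]
 [-1.89769339e-02  1.54856682e-04 -9.99819910e-01]]
```

View pics/w1z.png

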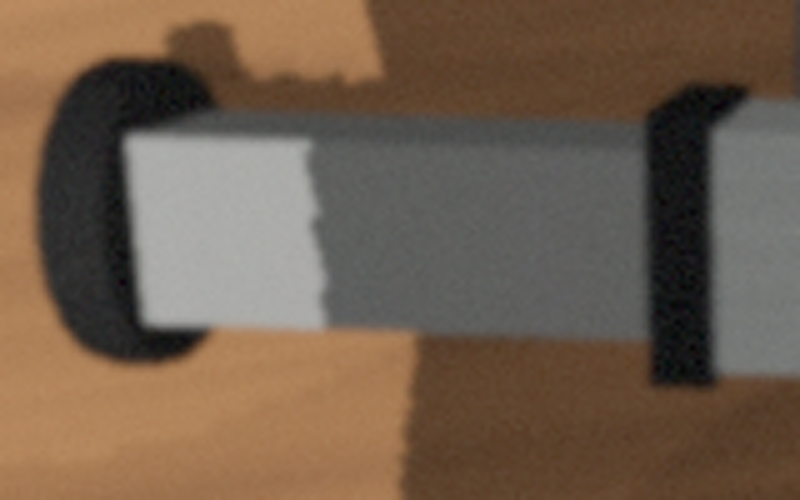

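View pics/w1y.png

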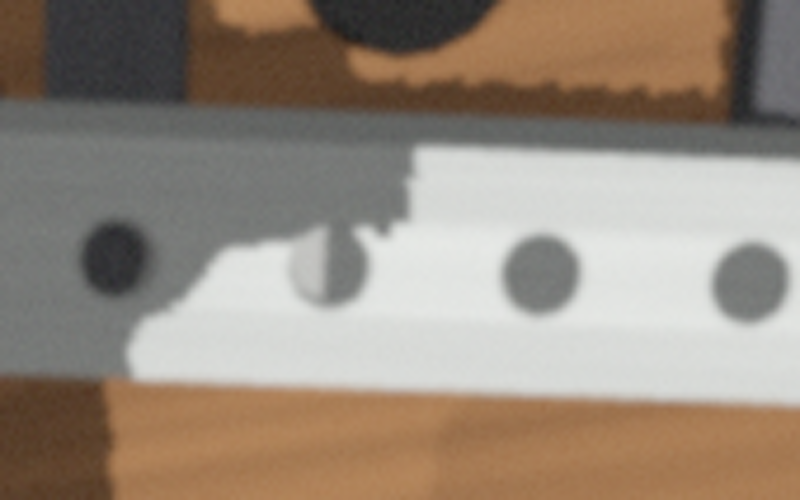

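```bash
python3 -m jog '[[-1,[0,0,0.06],[0,0,0]],[-1,[0,0,0.12],[0,0,0]],[-1,[0,0,0.165],[0,0,0]],[-1,[0,0,0.165],[0,0,0]],[-1,[0,0,0.165],[0,0,0]],[-1,[0,0,0.165],[0,0,0]]]' 
python3 - <<'E'
from h import *
from scipy.spatial.transform import Rotation as R
import pickle
f=grab('wrist','w2.png');pickle.dump(f,open('w2.pkl','wb'))
s=r.read_state();print(s['t'],s['tool_pos'],s['force'])
M=R.from_rotvec(s['tcp_rot']).as_matrix();print(M)
d=np.array([.508,-.0545,0])-s['tool_pos'];print(M.T@d/.8, 'yaw',np.degrees(np.arctan2(M[1,0],M[0,0])))
E
```

```text
t: 2.7
tool_pos: [0.5058, -0.0748, 0.1013]
tcp_rot: [-2.027, 2.377, 0.017]
force: [-0.1, -0.3, 0.6]
finger_gap: -0.0
2.75 [ 0.50562796 -0.07473259  0.10109488] [ 0.1813308  -0.19465703 -0.32077042]
[[-0.15803711 -0.98741501  0.00598952]
 [-0.9872276   0.15812507  0.01944536]
 [-0.02014774 -0.00283993 -0.99979298]]
[-0.02289026  0.00143024  0.12685199] yaw -99.09484337215315
```

View pics/w2.png

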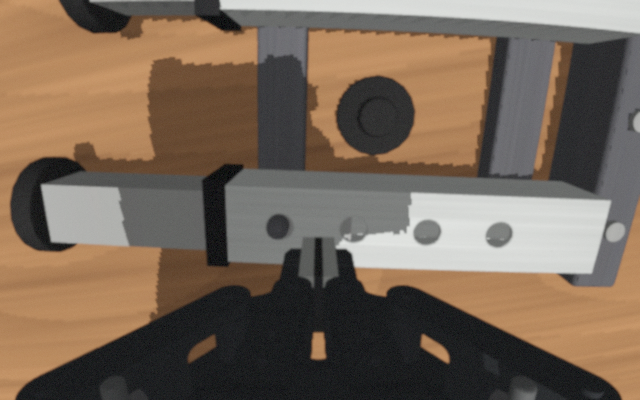

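```bash
python3 -m jog '[[-1,[-0.025,0.001,0.01],[-0.0004,0.0032,0.0056]],[-1,[-0.025,0.001,0.018],[-0.0004,0.0032,0.0056]],[-1,[-0.025,0.001,0.018],[-0.0004,0.0032,0.0056]],[-1,[-0.025,0.001,0.018],[-0.0004,0.0032,0.0056]]]' 
python3 - <<'E'
from h import *
from scipy.spatial.transform import Rotation as R
import pickle
f=grab('wrist','w3.png')
s=r.read_state();print(s['t'],s['tool_pos'],s['force'])
M=R.from_rotvec(s['tcp_rot']).as_matrix();print(M)
print(proj(f,s['tool_pos']),proj(f,[.508,-.0545,.072]))
cv2.imwrite('pics/w3z.png',cv2.resize(f['pixels'][180:280,240:400],(800,500),interpolation=cv2.INTER_CUBIC))
E
```

```text
t: 3.25
tool_pos: [0.5029, -0.0761, 0.0852]
tcp_rot: [-2.026, 2.384, 0.024]
force: [0.4, -0.7, 0.4]
finger_gap: 0.0001
3.3 [ 0.50304039 -0.07608783  0.0853433 ] [0.17537658 0.80746435 0.05416641]
[[-1.61226565e-01 -9.86917386e-01 -2.59596670e-04]
 [-9.86721887e-01  1.61189381e-01  1.99474530e-02]
 [-1.96446439e-02  3.47220905e-03 -9.99800996e-01]]
[316.10409419 255.37898245] [270.47167753 239.77245093]
```

View pics/w3z.png

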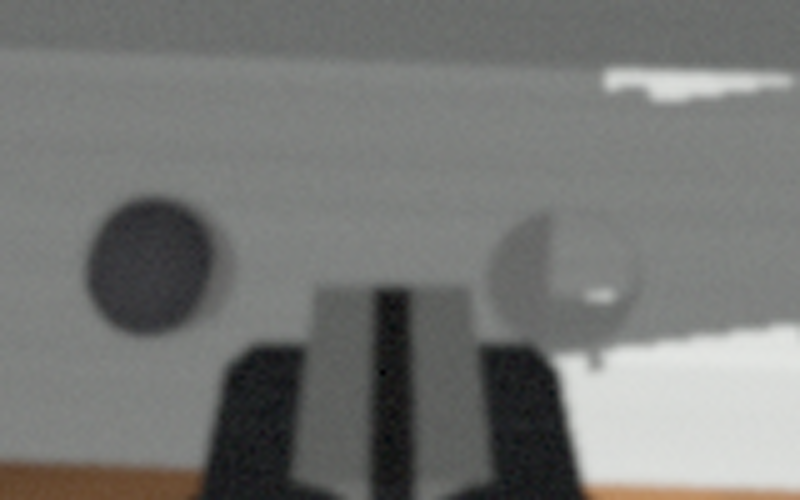

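```bash
python3 - <<'E'
from h import *
s=r.read_state();print(s['q'],s['joint_efforts'])
E
```

```text
[-0.16289308  0.25633549 -0.47769897  0.84025366  0.01964256  3.14059605] [-1.15862855e-02 -4.54803300e+01  2.90951318e+01  5.00387431e-02
  8.04480398e-02 -1.80706735e-06]
```

Joint 6 is at its limit, so I'll turn the tool back by about 88°. That puts tool y along the leg and the camera on the foot side.

```bash
python3 -m jog '[[-1,[0,0,-0.03],[0,0,-0.03]],[-1,[-0.014,-0.001,-0.03],[0,0,-0.06]],[-1,[-0.0276,-0.002,-0.03],[0,0,-0.09]],[-1,[-0.0276,-0.002,-0.03],[0,0,-0.12]],[-1,[-0.0276,-0.002,-0.03],[0,0,-0.15]],[-1,[-0.0276,-0.002,-0.03],[0,0,-0.18]],[-1,[-0.0276,-0.002,-0.03],[0,0,-0.21]],[-1,[-0.0276,-0.002,-0.03],[0,0,-0.245]],[-1,[-0.0276,-0.002,-0.03],[0,0,-0.245]],[-1,[-0.0276,-0.002,-0.03],[0,0,-0.245]],[-1,[-0.0276,-0.002,-0.03],[0,0,-0.245]]]' 
python3 - <<'E'
from h import *
from scipy.spatial.transform import Rotation as R
import pickle
f=grab('wrist','w4.png')
s=r.read_state();print(s['t'],s['tool_pos'],s['force'],s['q'][5])
M=R.from_rotvec(s['tcp_rot']).as_matrix();print(M)
print(proj(f,s['tool_pos']),proj(f,[.508,-.0545,.072]))
D=np.column_stack([[.981,-.192,0],[-.192,-.981,0],[0,0,-1]])
print('turn',R.from_matrix(M.T@D).as_rotvec()/2/np.pi,'shift',M.T@(np.array([.508,-.0545,.08])-s['tool_pos'])/.8)
E
```

```text
t: 4.68
tool_pos: [0.5082, -0.0551, 0.1099]
tcp_rot: [-3.107, 0.302, 0.003]
force: [-0.1, -0.2, 0.2]
finger_gap: -0.0001
4.725 [ 0.50821843 -0.05506841  0.1098381 ] [0.55467073 0.16293753 0.27671507] 1.64402687098799
[[ 9.81246644e-01 -1.92756365e-01 -8.15765994e-05]
 [-1.92716613e-01 -9.81052703e-01  1.98972370e-02]
 [-3.91535002e-03 -1.95083759e-02 -9.99802027e-01]]
[317.6607798 253.9411383] [317.41105506 223.86982652]
turn [-0.00310528  0.00062211 -0.00011047] shift [-2.58805253e-04  8.31974331e-05  3.73043978e-02]
```

View pics/w4.png

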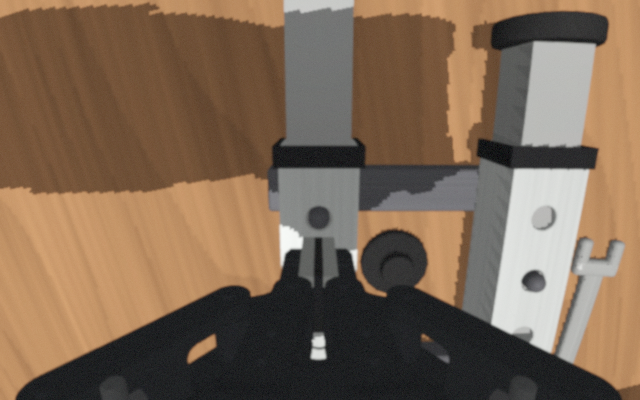

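```bash
python3 -m jog '[[-1,[0,-0.0018,0.02],[-0.0031,0.0006,0]],[-1,[0,-0.0018,0.04],[-0.0031,0.0006,0]],[-1,[0,-0.0018,0.046],[-0.0031,0.0006,0]],[-1,[0,-0.0018,0.046],[-0.0031,0.0006,0]]]'
python3 - <<'E'
from h import *
f=grab('scene','s5.png')
cv2.imwrite('pics/s5z.png',cv2.resize(f['pixels'][130:250,220:380],(800,600),interpolation=cv2.INTER_CUBIC))
E
```

```text
t: 5.22
tool_pos: [0.508, -0.053, 0.0726]
tcp_rot: [-3.127, 0.304, 0.002]
force: [-0.2, 0.3, 0.8]
finger_gap: -0.0003
```

View pics/s5z.png

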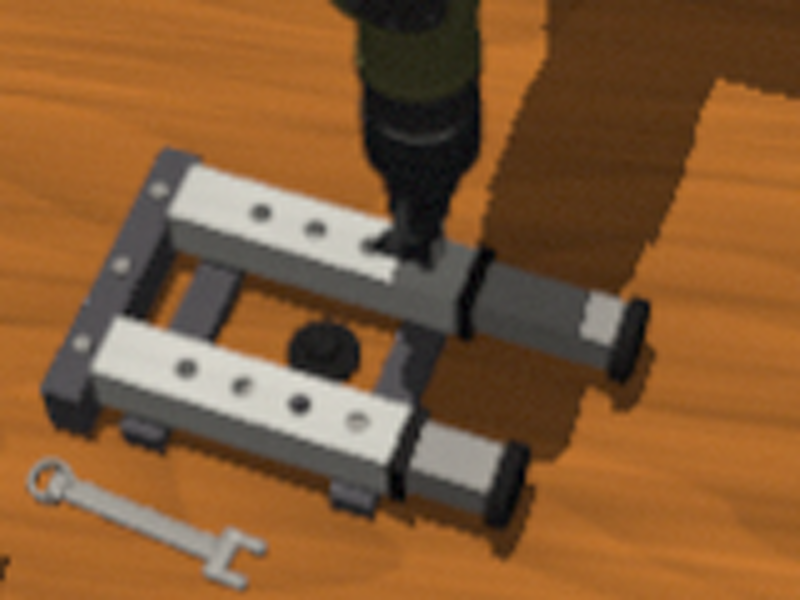

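The closed tip is over leg_a's first hole, at about (415,245) in the crop. I'll press down in small steps.

```bash
python3 -m jog '[[-1,[0,0,0.0025],[0,0,0]],[-1,[0,0,0.005],[0,0,0]],[-1,[0,0,0.005],[0,0,0]]]'; python3 -m jog '[[-1,[0,0,0.0025],[0,0,0]],[-1,[0,0,0.004],[0,0,0]],[-1,[0,0,0.004],[0,0,0]]]'
```

```text
t: 5.65
tool_pos: [0.509, -0.0531, 0.0695]
tcp_rot: [3.127, -0.304, 0.002]
force: [0.9, -0.5, 4.5]
finger_gap: 0.0002
t: 6.02
tool_pos: [0.5091, -0.0531, 0.0664]
tcp_rot: [3.127, -0.303, 0.002]
force: [-0.5, -0.8, 6.2]
finger_gap: 0.0001
```

```bash
python3 -m jog '[[-1,[0,0,0.002],[0,0,0]],[-1,[0,0,0.004],[0,0,0]],[-1,[0,0,0.004],[0,0,0]]]'
```

```text
t: 6.4
tool_pos: [0.5091, -0.0531, 0.064]
tcp_rot: [3.127, -0.303, 0.002]
force: [-3.5, 0.2, 13.7]
finger_gap: -0.0005
```

```bash
python3 -m jog '[[-1,[0,0.0025,0],[0,0,0]],[-1,[0,0.005,0],[0,0,0]],[-1,[0,0.0075,0],[0,0,0]],[-1,[0,0.0075,0],[0,0,0]]]'
python3 - <<'E'
from h import *
f=grab('top','t6.png');g=grab('scene','s6.png')
cv2.imwrite('pics/t6z.png',cv2.resize(f['pixels'][145:265,280:440],(800,600),interpolation=cv2.INTER_CUBIC))
cv2.imwrite('pics/s6z.png',cv2.resize(g['pixels'][130:250,220:380],(800,600),interpolation=cv2.INTER_CUBIC))
E
```

```text
t: 6.9
tool_pos: [0.5085, -0.057, 0.064]
tcp_rot: [-3.123, 0.301, -0.003]
force: [-2.8, 6.5, 13.8]
finger_gap: -0.0002
```

View pics/s6z.png

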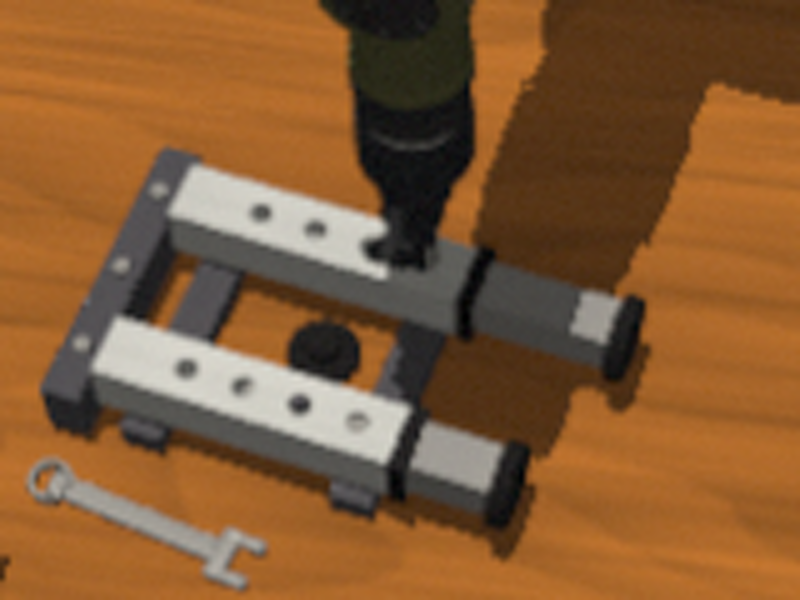

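The foot has moved in by about 4 mm, from column 633 to 625 in the crop, following the tip. I'll keep dragging.

```bash
python3 -m jog '[[-1,[0,0.0025,0],[0,0,0]],[-1,[0,0.005,0],[0,0,0]],[-1,[0,0.0075,0],[0,0,0]],[-1,[0,0.0075,0],[0,0,0]]]'
python3 - <<'E'
from h import *
g=grab('scene','s7.png')
cv2.imwrite('pics/s7z.png',cv2.resize(g['pixels'][130:250,220:380],(800,600),interpolation=cv2.INTER_CUBIC))
a=cv2.imread('pics/s5.png');b=cv2.imread('pics/s6.png')
# foot-tip extreme: dark px along foot row window
for n in ('s5','s6','s7'):
    im=cv2.imread(f'pics/{n}.png').max(2)[188:208,334:356].astype(float); w=np.clip(60-im,0,60)
    print(n,(w*np.arange(334,356)).sum()/w.sum())
E
```

```text
t: 7.5
tool_pos: [0.5077, -0.0624, 0.0641]
tcp_rot: [-3.121, 0.301, -0.004]
force: [-1.2, 7.9, 13.4]
finger_gap: -0.0
s5 345.30153256704983
s6 344.15966062475894
s7 342.81717888100866
```

```bash
python3 -m jog '[[-1,[0,0.0025,0],[0,0,0]],[-1,[0,0.005,0],[0,0,0]],[-1,[0,0.005,0],[0,0,0]]]'
python3 - <<'E'
from h import *
g=grab('scene','s8.png')
for n in ('s5','s6','s7','s8'):
    im=cv2.imread(f'pics/{n}.png').max(2)[188:208,334:356].astype(float); w=np.clip(60-im,0,60)
    print(n,(w*np.arange(334,356)).sum()/w.sum())
E
```

```text
t: 7.92
tool_pos: [0.5073, -0.0668, 0.0641]
tcp_rot: [-3.123, 0.301, -0.005]
force: [-0.2, 6.5, 10.9]
finger_gap: -0.0001
s5 345.30153256704983
s6 344.15966062475894
s7 342.81717888100866
s8 342.82625942086474
```

The foot stopped moving while the tip went on, so the button is caught. I'll lift and look.

```bash
python3 -m jog '[[-1,[0,0,-0.04],[0,0,0]],[-1,[0,0,-0.09],[0,0,0]],[-1,[-0.003,-0.06,-0.1],[0,0,0]],[-1,[-0.003,-0.13,-0.1],[0,0,0]],[-1,[-0.003,-0.2,-0.1],[0,0,0]],[-1,[-0.003,-0.255,-0.1],[0,0,0]],[-1,[-0.003,-0.255,-0.1],[0,0,0]],[-1,[-0.003,-0.255,-0.1],[0,0,0]]]'
python3 - <<'E'
from h import *
from scipy.spatial.transform import Rotation as R
f=grab('top','t9.png');g=grab('scene','s9.png')
cv2.imwrite('pics/t9z.png',cv2.resize(f['pixels'][145:265,280:440],(800,600),interpolation=cv2.INTER_CUBIC))
cv2.imwrite('pics/s9z.png',cv2.resize(g['pixels'][130:250,220:380],(800,600),interpolation=cv2.INTER_CUBIC))
s=r.read_state();M=R.from_rotvec(s['tcp_rot']).as_matrix();print(s['tool_pos'],M)
E
```

```text
t: 8.98
tool_pos: [0.5416, 0.1317, 0.1421]
tcp_rot: [3.126, -0.303, -0.002]
force: [-0.2, -0.3, -0.5]
finger_gap: -0.0001
[0.54179247 0.13087881 0.14236966] [[ 9.81107081e-01 -1.93462897e-01 -1.00114249e-03]
 [-1.93463395e-01 -9.81107401e-01 -4.26918160e-04]
 [-8.99635479e-04  6.12536855e-04 -9.99999408e-01]]
```

View pics/s9z.png

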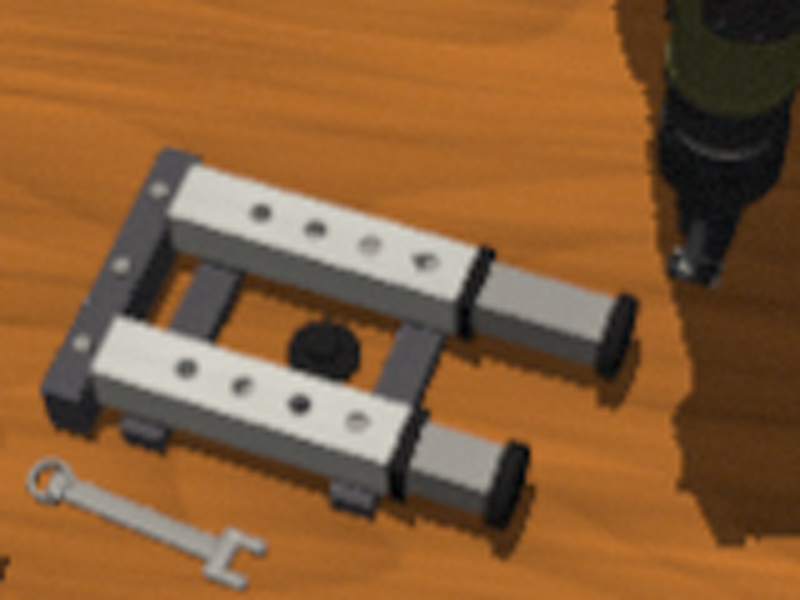

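View pics/t9z.png

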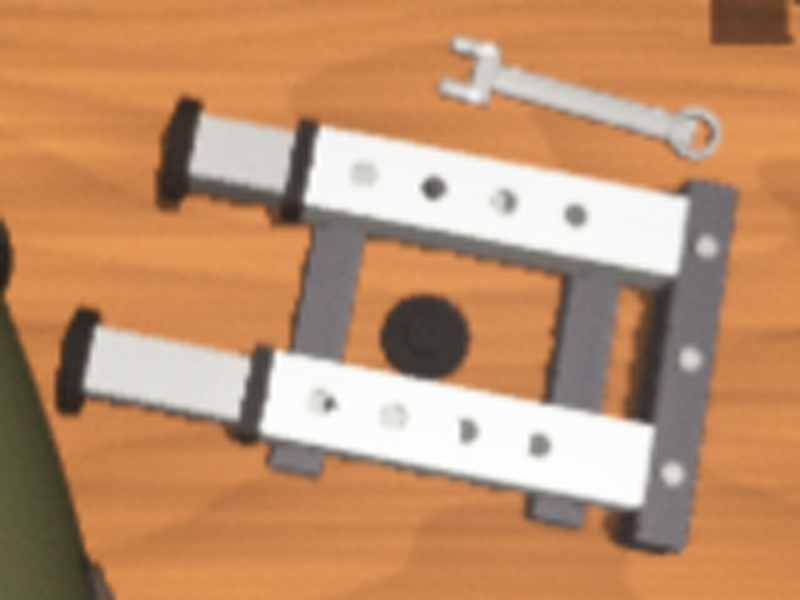

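The button is caught: only a sliver shows, at the hole's inner edge at (330,403), and the foot has moved in. Next I'll lower the tip in front of the foot.

```bash
python3 -m jog '[[-1,[0.003,0,0.05],[0,0,0]],[-1,[0.003,0,0.1],[0,0,0]],[-1,[0.003,0,0.14],[0,0,0]],[-1,[0.003,0,0.14],[0,0,0]],[-1,[0.003,0.02,0.14],[0,0,0]],[-1,[0.003,0.02,0.14],[0,0,0]]]'
python3 - <<'E'
from h import *
f=grab('wrist','w10.png');g=grab('scene','s10.png')
cv2.imwrite('pics/s10z.png',cv2.resize(g['pixels'][150:255,300:440],(800,600),interpolation=cv2.INTER_CUBIC))
E
```

```text
t: 9.82
tool_pos: [0.5423, 0.1145, 0.0322]
tcp_rot: [-3.126, 0.306, -0.003]
force: [-0.0, -0.2, -0.5]
finger_gap: -0.0
```

View pics/s10z.png

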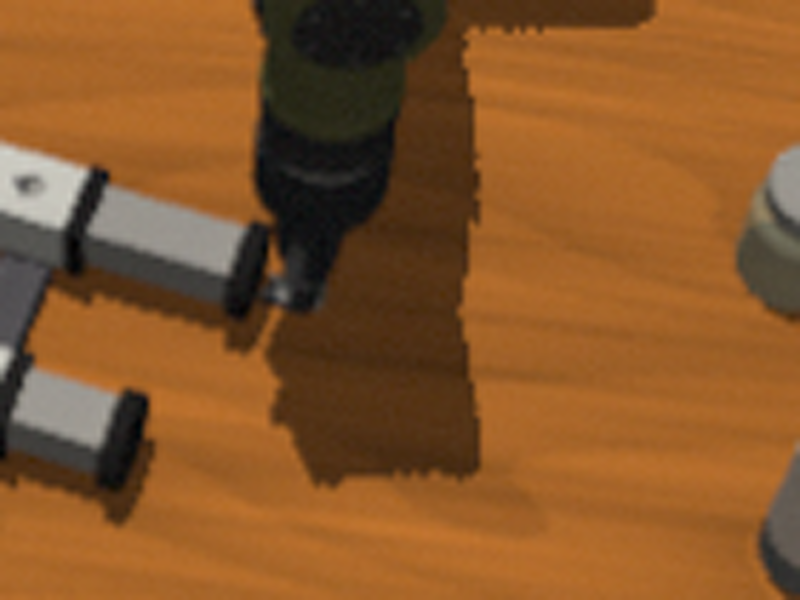

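View pics/w10.png

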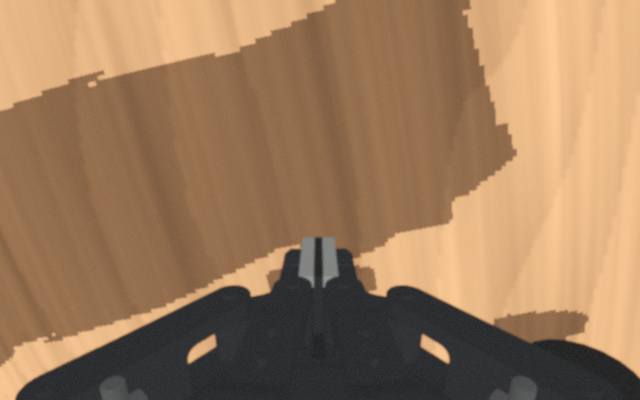

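```bash
python3 -m jog '[[-1,[0,0.008,0],[0,0,0]],[-1,[0,0.016,0],[0,0,0]],[-1,[0,0.022,0],[0,0,0]],[-1,[0,0.026,0],[0,0,0]],[-1,[0,0.03,0],[0,0,0]],[-1,[0,0.034,0],[0,0,0]],[-1,[0,0.034,0],[0,0,0]]]'
python3 -m jog '[[-1,[0,0.004,0],[0,0,0]],[-1,[0,0.008,0],[0,0,0]],[-1,[0,0.012,0],[0,0,0]],[-1,[0,0.016,0],[0,0,0]],[-1,[0,0.016,0],[0,0,0]]]'
python3 - <<'E'
from h import *
g=grab('scene','s11.png')
cv2.imwrite('pics/s11z.png',cv2.resize(g['pixels'][130:250,220:380],(800,600),interpolation=cv2.INTER_CUBIC))
E
```

```text
t: 10.8
tool_pos: [0.5362, 0.0894, 0.0306]
tcp_rot: [-3.126, 0.303, 0.001]
force: [0.8, 2.4, -0.2]
finger_gap: -0.0001
t: 11.42
tool_pos: [0.5337, 0.0766, 0.0306]
tcp_rot: [-3.127, 0.303, 0.001]
force: [-0.4, 1.7, 0.2]
finger_gap: -0.0001
```

View pics/s11z.png

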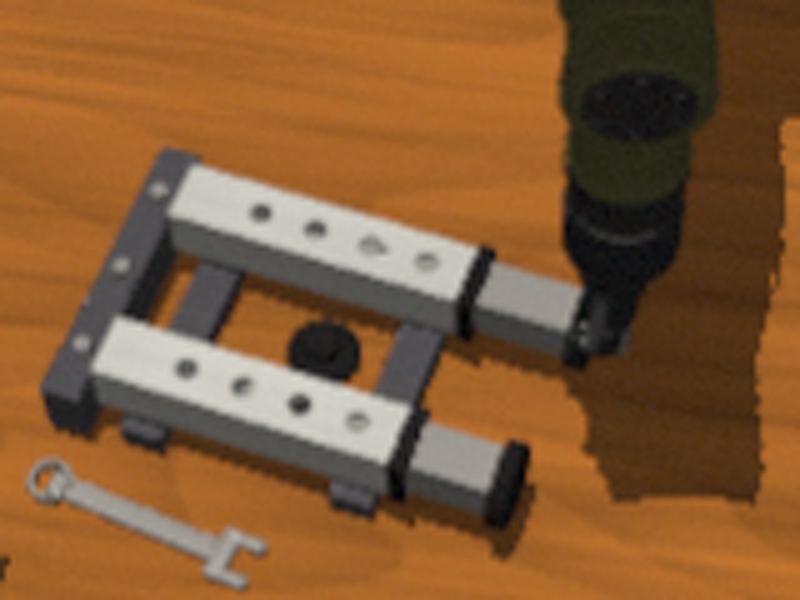

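It's sliding in; the first hole is now empty at (428,262). I'll continue with smaller steps.

```bash
python3 -m jog '[[-1,[0,0.003,0],[0,0,0]],[-1,[0,0.006,0],[0,0,0]],[-1,[0,0.009,0],[0,0,0]],[-1,[0,0.009,0],[0,0,0]]]'
python3 -m jog '[[-1,[0,0.002,0],[0,0,0]],[-1,[0,0.004,0],[0,0,0]],[-1,[0,0.004,0],[0,0,0]]]'
python3 -m jog '[[-1,[0,0.002,0],[0,0,0]],[-1,[0,0.004,0],[0,0,0]],[-1,[0,0.004,0],[0,0,0]]]'
```

```text
t: 11.98
tool_pos: [0.5322, 0.0688, 0.0305]
tcp_rot: [3.126, -0.304, -0.001]
force: [0.1, -0.2, 0.4]
finger_gap: -0.0001
t: 12.35
tool_pos: [0.5318, 0.0665, 0.0306]
tcp_rot: [-3.127, 0.303, 0.0]
force: [0.2, 2.3, -0.5]
finger_gap: 0.0003
t: 12.72
tool_pos: [0.5314, 0.0643, 0.0306]
tcp_rot: [-3.125, 0.302, 0.0]
force: [1.2, 6.4, -2.4]
finger_gap: 0.0001
```

```bash
python3 -m jog '[[-1,[0,0.002,0],[0,0,0]],[-1,[0,0.004,0],[0,0,0]],[-1,[0,0.004,0],[0,0,0]]]'
python3 - <<'E'
from h import *
g=grab('scene','s12.png')
cv2.imwrite('pics/s12z.png',cv2.resize(g['pixels'][130:250,220:380],(800,600),interpolation=cv2.INTER_CUBIC))
E
```

```text
t: 13.1
tool_pos: [0.5312, 0.0635, 0.0307]
tcp_rot: [-3.12, 0.3, 0.0]
force: [1.9, 13.9, -3.5]
finger_gap: 0.0002
```

View pics/s12z.png

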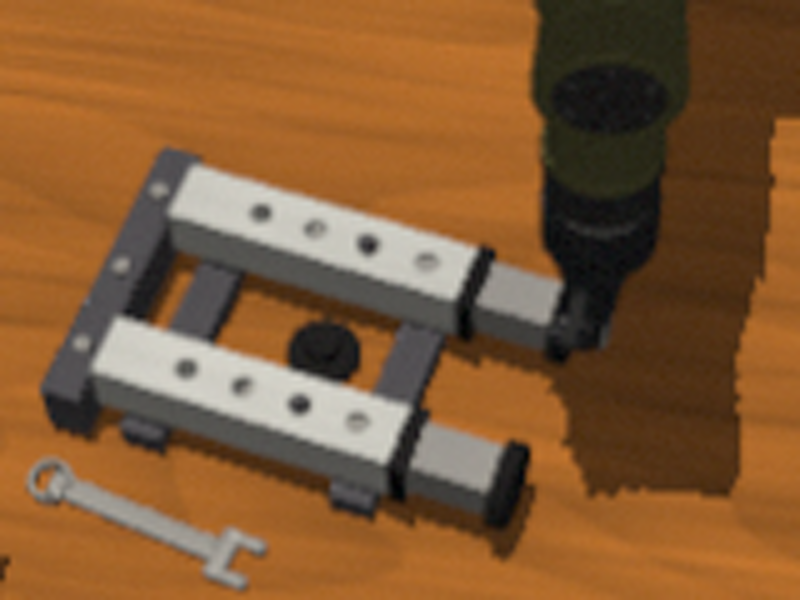

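The force has risen to 14 N with the tube stopped, and the dark button fills the second hole at (368,243). I'll back off and check.

```bash
python3 -m jog '[[-1,[0,-0.02,0],[0,0,0]],[-1,[0,-0.06,0],[0,0,0]],[-1,[0,-0.08,0],[0,0,0]],[-1,[0,-0.08,-0.07],[0,0,0]],[-1,[0,-0.08,-0.14],[0,0,0]],[-1,[0,-0.14,-0.16],[0,0,0]],[-1,[0,-0.14,-0.16],[0,0,0]],[-1,[0,-0.14,-0.16],[0,0,0]]]'
python3 - <<'E'
from h import *
f=grab('top','t13.png');g=grab('scene','s13.png')
cv2.imwrite('pics/t13z.png',cv2.resize(f['pixels'][145:265,280:440],(800,600),interpolation=cv2.INTER_CUBIC))
cv2.imwrite('pics/s13z.png',cv2.resize(g['pixels'][130:250,220:380],(800,600),interpolation=cv2.INTER_CUBIC))
s=r.read_state();print(s['t'],s['dq'])
E
```

```text
t: 14.15
tool_pos: [0.5514, 0.1696, 0.1579]
tcp_rot: [3.125, -0.302, -0.002]
force: [-0.1, 0.2, -1.4]
finger_gap: 0.0001
14.25 [-0.00666431 -0.00019074  0.00102945 -0.00146908  0.00217333  0.00126471]
```

View pics/s13z.png

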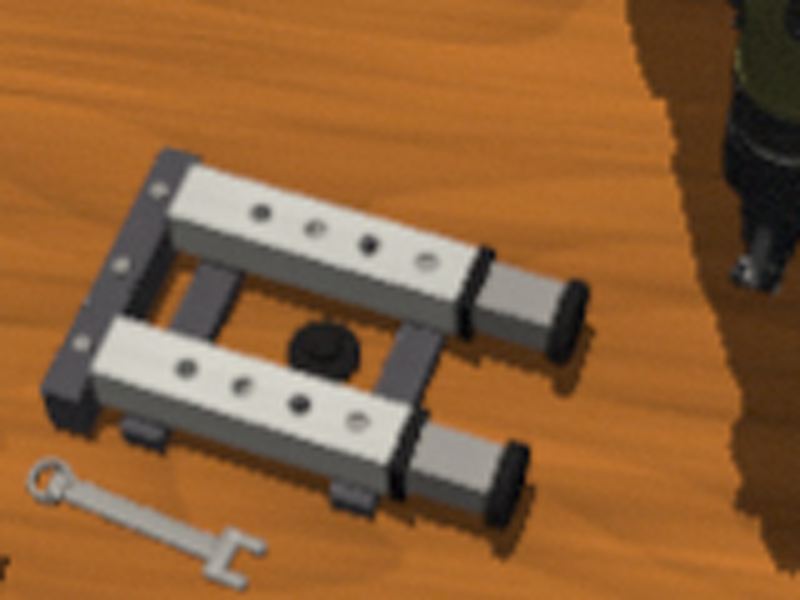

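View pics/t13z.png

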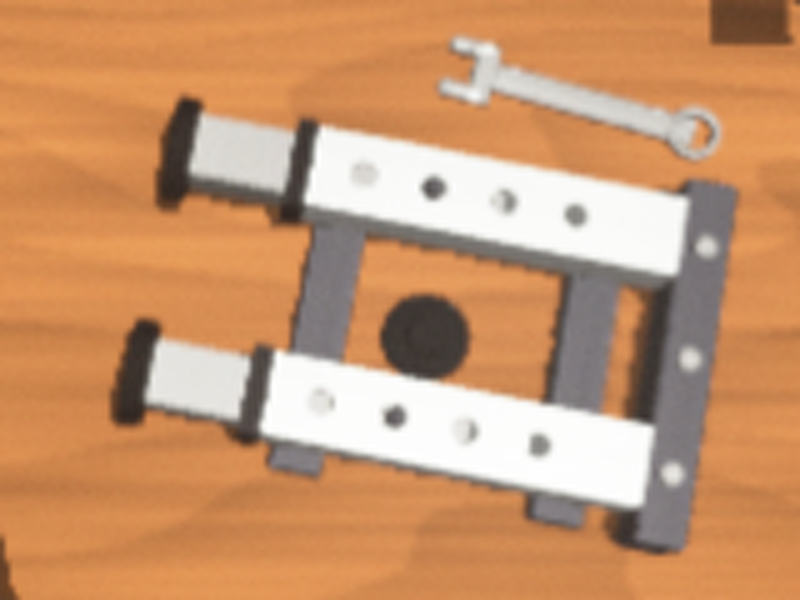

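View pics/t13.png

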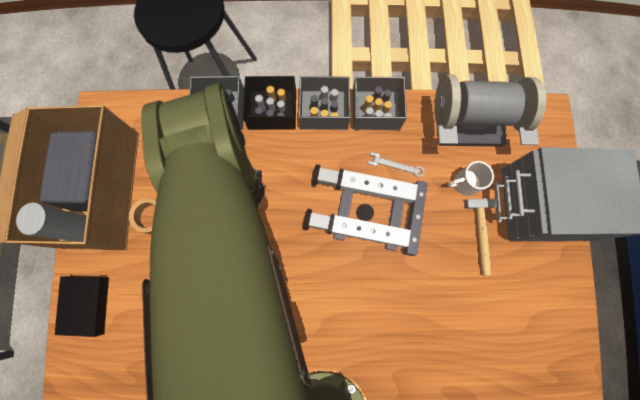

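Both legs now match: the dark buttons sit in the second holes, at (394,416) on leg_a and (433,187) on leg_b. The spanner, spare foot, mallet and mug have not moved, and the robot is clear of the stand.

```bash
python3 -c "
from workcell import job
print(job.close_job())"
```

```text
the job is handed in; nothing more can be done
None
```

The long leg is now shortened by one hole and both legs match; I handed the job in with the clock at about 14 s.

- **What I did:** I pressed leg_a's button flush with about 14 N and dragged it until it caught under the wall. I then lifted off and pushed the foot in until the tube stopped hard, at about 14 N, and backed away.
- **Leg settings:** In the last pictures leg_a's button stands in its second hole, and leg_b's button and foot are where they were.
- **Loose things:** The spanner, spare foot, mallet and mug had not moved. The arm hid the jar and spray can, and part of the tape roll, in the final top view, so I didn't check those three at the end. The arm never worked near them.
- **What went wrong on the way:** On the first approach the last joint reached its range limit (3.14 rad), so I turned the tool back by about 88° and carried on. The wrist camera also placed the button about 3–4 mm off the other views, so I moved the press point by 1.5 mm; the press still worked first time.

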